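# Seat the burr carrier in the spice mill

### The job

Pick up the burr carrier by its bamboo grip from the lower step of the acrylic riser and set its square foot upright in the round mouth of the spice mill. Turn it under light pressure, never forcing it, until the foot drops into the square drive socket and the flange sits flush on the rim, then let go. Leave the jars, the mortar and the spare lid where they are.

Things in the scene. Friction and masses are not known exactly. Their poses are not given: they have to be found in the camera images.
- mill: Spice mill, a round white motor base 120 mm across at the foot, 100 mm across at the top and 100 mm high, standing fixed on the shelf. Origin at the centre of its underside, z up. Its place and yaw differ each time.
- mill_mouth (a point): Centre of the mill's open mouth, in the plane of its flat aluminium rim (100 mm above the shelf). The mouth is a round bore of 58 mm diameter and 12 mm deep; on its floor is the square socket. Pressing on the mill with more than 60 N counts as forcing.
- mill_socket (a point): Centre of the top of the square socket, 12 mm below the rim: 40 x 40 mm, 30 mm deep, in a dark steel drive. The drive stands at a different angle each time, told neither by the mill's yaw nor by this point's axes (it can be seen from above); all four ways round fit. Its stiff geared shaft gives only above about 0.8 N m.
- carrier_center (a point): Centre, half-way up, of the burr carrier: loose, upright on the riser's lower step, about 0.22 kg, 72 mm high. From below: square steel foot 36 x 36 mm, 28 mm high (lowest 2 mm: 34 x 34); round steel flange 76 mm across, 8 mm thick; bamboo bar grip 60 mm long (along x), 22 mm wide (y), 36 mm high. z points up the axis; the foot's sides are parallel to x and y.
- carrier_grip (a point): Point on the carrier's axis in its bamboo grip, 56 mm above the underside of the foot, 20 mm above the flange's top face and 16 mm below the grip's top; a good place to hold it, fingers closing along y. Axes as those of the carrier's centre.
- carrier_flange (a point): Centre of the underside of the carrier's flange, 28 mm above the underside of the foot; same axes. With the foot resting on the floor of the mouth, out of line with the socket, it stands 16 mm above the rim. Turned in line within about 6 degrees, the foot drops these 16 mm until the flange rests on the rim.
- riser: Clear acrylic riser with two steps, fixed, 180 mm wide along its y. Origin on the shelf under the edge between the steps; the lower step reaches 90 mm to its -x with its top 25 mm above the shelf, the upper step reaches 110 mm to its +x with its top 55 mm above the shelf.
- jar_a: Square glass jar with a bamboo lid, 86 x 86 mm, 104 mm high, loose. Origin at the centre of its underside. To be left alone.
- jar_b: A second jar just like the other. Origin at the centre of its underside. To be left alone.
- mortar: Red ceramic mortar, 116 mm across and 70 mm high, with its steel pestle leaning in it towards the mortar's +y, the tip about 130 mm above the shelf and 70 mm from the axis. Origin at the centre of its underside. To be left alone.
- spare_lid: Spare square bamboo lid, 60 x 60 x 14 mm, lying loose on the upper step of the riser. Origin at the centre of its underside. To be left alone.
Mind the look-alikes: they are no part of the job. Leave any purple or yellow look-alike of the part that bears carrier_center alone.

How it is judged:
At the end, for the whole second after the job is handed in: The carrier stands upright (within 0.06 rad) and still in the mill, its foot in the square socket, the underside of its flange within 3 mm of the rim's height and within 5 mm of the mouth's centre, and it has been let go (horizontal distance between carrier_flange and mill_mouth below 0.005 m and z of carrier_flange in the frame of mill_mouth between -0.003 and 0.003 m and angle between carrier_flange's own z axis and vertical below 0.06 rad and linear speed of carrier below 0.01 m/s); the robot touches nothing.
It fails at once if the mill is pressed with more than 60 N (contact force between mill and anything else above 60 N).
It fails at once if the jar a is moved more than 30 mm (distance of jar_a from where it was at the start of the episode above 0.03 m).
It fails at once if the jar b is moved more than 30 mm (distance of jar_b from where it was at the start of the episode above 0.03 m).
It fails at once if the mortar is moved more than 30 mm (distance of mortar from where it was at the start of the episode above 0.03 m).
It fails at once if the spare lid is moved more than 30 mm (distance of spare_lid from where it was at the start of the episode above 0.03 m).
It also fails if it takes over 67 s, if anything falls off the work surface, if the arm or the gripper's body presses on something with over 40 N, if the wrist force passes 120 N, or if a joint passes its speed limit or range.

### The arm

A 7-joint arm with a two-finger parallel gripper is mounted at the origin on the work surface. World frame = base frame: x ahead of the robot, y to its left, z up, the work surface at z = 0. Lengths are in m, angles in rad, forces in N, time in s.
With the tool pointing down it reaches from about 0.425 to 0.875 m from the base axis. Payload 4.7 kg.
Tool frame: the origin (TCP) lies on the centre line of the jaws, within the pads' length; the fingertips stand ahead of it and the grasp point (between the pads) lies 8 mm behind it (ctrl.finger_overhang is the x of the fingertips in the tool frame, in m); x points along the fingers, z is the direction in which the jaws open and shut, and the axes are right-handed (so a half turn about x gives the same grasp; the last joint's range is limited). The gripper opens to 87 mm and grips with 3 to 60 N. Pads are 19 mm wide; open, the fingers measure 117 mm over their backs; the gripper's body (75 mm by 190 mm) begins 51 mm behind the grasp point.
Start: joints at [-1.307, 0.321, -0.07, 1.45, 0.023, 1.371, -0.057], TCP at [0.161, 0.63, 0.234] pointing down, gripper open.
Joint ranges: [-2.86, 2.86], [-0.3, 2.09], [-1.38, 1.24], [0.06, 2.45], [-1.56, 4.7], [0.09, 2.05], [-2.69, 2.69]. Speed limits (rad/s): [2.57, 2.57, 3.14, 3.14, 3.14, 3.14, 3.14].

### API

Orientations are given as a rotation vector (axis times angle).
In Python, from bench import readout, viewer, job, nets, ctrl gives the robot as it stands.
- The arm moves only by the shell command python3 -m creep 'ROWS' [FORCE]. ROWS is JSON, a list of rows, each an object with "linear": the shift along the tool's x, y, z in m, a list of three; "twist": the turn, a rotation vector about the tool's x, y, z in degrees, a list of three; "fingers": the gripper's target within -1 to 1 (shut at 1, half-way at 0, fully open at -1). A call has 1 to 8 rows; each row is the pose to reach, as a shift and turn from the pose commanded when the call began, along the tool's axes at that moment; what a row does not reach only later rows make up. A row lasts 1/12 s, in which the tool goes at most 41.7 mm and 7.16 degrees, less where a joint would pass 70% of its speed; a pose out of reach is approached as far as the arm can. A call with a gripper value outside its range is refused whole. The fingers move at their own pace and stop on an object; FORCE is the grip in N (left out, the last holds). Time passes only in rows, so rows that repeat a pose let the fingers close. It gives the time, the measured TCP pose, the force and the opening at its end, in the units of the state.
- readout.get_state(): the state, without advancing time (a new reading comes with each control period).
- viewer.get_image(name): name is "scene" or "top"; returns (picture, depth): 384x512x3 uint8, red, green, blue; 384x512 float32, m along the optical axis (not along the pixel's ray), 0 where there is no reading.
- viewer.camera_params(name): a dict with "K" (3x3 intrinsics, pixels), "k1" (the pictures are not rectified: a ray, as slopes to the right and down, at radius r is drawn at 1 + k1 r^2 times it, then the intrinsics apply), "cam_to_world" (4x4, takes a point from camera to world coordinates). Camera axes: x right, y down, z forward; pixel columns grow to the right and rows downward; lengths in m; the calibration is good to about 2 mm. A picture is of the moment at which its call begins. camera_params takes no time and is no camera call.
- job.close_job(): hands the job in, once; it reports no verdict.
Trained networks look in the newest picture that a camera, given by its name, has taken for a name from the list of things; names that differ only in an ending like _2 or _b are one class to them, and where a whole thing is asked for, a point or a joint stands for the part that bears it (a point fixed in the world has none). Each returns a list of dicts, best first, with "conf" (0 to 1); they miss things now and then, are a little off and sometimes report something else, mostly with a low value. They report only what shows in the picture. A call takes as long as a camera call. They do not tell look-alikes from the thing itself.
- nets.boxes_of(camera, label): "centre" ([x, y, z] in m, in world coordinates, good to about 4 mm: the middle of the surface that is visible of it).
- nets.place_of(camera, label): "centre" ([x, y, z] in m, in world coordinates, good to about 4 mm: a listed point, or the origin of a listed thing).
The state is a dict: "time": time; "joint_positions": joint angles; "qd": joint speeds; "joint_torque": joint torques, N m; "position": TCP position; "tool_rot": TCP orientation; "ft_force": force on the tool from outside, world axes, zero at the start; "torque": the same for the moment, N m; "grip_width": opening from 0.0 (shut) to 1.0 (fully open).
Only numpy, scipy, OpenCV 4.12 (cv2) and the standard library are available. Lean on these libraries where they do the work, as an engineer would, in place of code of your own. Each camera call takes 0.05 s, during which the arm holds its last target.

## Working session

There is one attempt and no reset: what is moved stays moved. The work goes in short steps, Python scripts to look and compute and a shell command to move; the robot and the scene stay as the last step left them, time stands still between calls to the robot, and variables do not carry over. Pictures are saved under pics/ and viewed, and the job is handed in when it is done.

```bash
ls; mkdir -p pics
python3 - <<'E'
from bench import readout, viewer, job, nets, ctrl
import cv2
s=readout.get_state(); print({k:s[k] for k in ('time','position','tool_rot','grip_width','ft_force')}, ctrl.finger_overhang)
for c in ('scene','top'):
    p,d=viewer.get_image(c); cv2.imwrite(f'pics/{c}0.png',p[:,:,::-1])
    print(c,viewer.camera_params(c))
    for l in ('carrier_grip','carrier_center','mill_mouth','mill_socket','carrier_flange'):
        print(l,nets.place_of(c,l))
for l in ('jar_a','mortar','spare_lid','riser'): print(l,nets.place_of('top',l))
E
```

```text
pics
{'time': 0.0, 'position': array([0.16057559, 0.62929159, 0.23242989]), 'tool_rot': array([-1.02455816,  1.31861433,  1.0224321 ]), 'grip_width': 0.99806892322563, 'ft_force': array([-0.26100835,  0.44130211,  0.16140449])} 0.011
scene {'K': array([[366.97052274,   0.        , 256.91751343],
       [  0.        , 366.97052274, 190.20207355],
       [  0.        ,   0.        ,   1.        ]]), 'k1': -0.04578264549461177, 'cam_to_world': array([[-0.87379084,  0.4201725 , -0.24483594,  0.76778558],
       [ 0.48629899,  0.75321488, -0.44292284,  0.3950619 ],
       [-0.00168992, -0.50608539, -0.86248172,  0.82336377],
       [ 0.        ,  0.        ,  0.        ,  1.        ]])}
carrier_grip [{'centre': [0.3794, -0.2848, 0.0577], 'conf': 0.81}, {'centre': [0.528, -0.1801, 0.0827], 'conf': 0.72}, {'centre': [0.3871, -0.1814, 0.0565], 'conf': 0.66}, {'centre': [0.521, -0.1729, 0.0613], 'conf': 0.6}, {'centre': [0.6409, -0.2245, 0.0569], 'conf': 0.15}]
carrier_center [{'centre': [0.3831, -0.2814, 0.0371], 'conf': 0.86}, {'centre': [0.5277, -0.1756, 0.062], 'conf': 0.55}]
mill_mouth [
[... 1095 characters left out ...]
ntre': [0.3824, -0.2866, 0.033], 'conf': 0.74}, {'centre': [0.3867, -0.1764, 0.036], 'conf': 0.67}]
mill_mouth [{'centre': [0.6451, -0.2259, 0.0579], 'conf': 0.32}]
mill_socket [{'centre': [0.5098, 0.217, 0.0901], 'conf': 0.65}]
carrier_flange [{'centre': [0.3811, -0.2838, 0.0285], 'conf': 0.87}, {'centre': [0.525, -0.1775, 0.0558], 'conf': 0.83}, {'centre': [0.3917, -0.1778, 0.0277], 'conf': 0.69}]
jar_a [{'centre': [0.4226, -0.0024, -0.0013], 'conf': 0.73}, {'centre': [0.5588, -0.0065, 0.0015], 'conf': 0.69}]
mortar [{'centre': [0.7285, -0.0079, -0.001], 'conf': 0.91}]
spare_lid [{'centre': [0.6458, -0.2264, 0.0558], 'conf': 0.66}]
riser [{'centre': [0.5686, -0.2038, 0.0032], 'conf': 0.7}]
```

View pics/scene0.png

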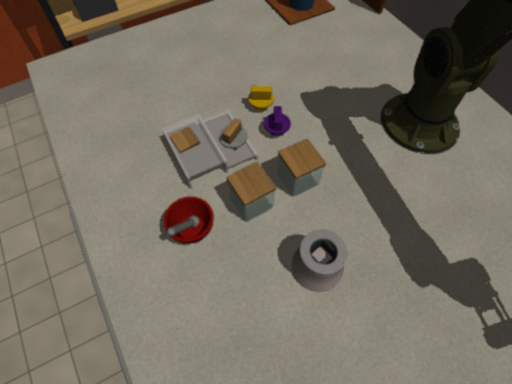

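View pics/top0.png

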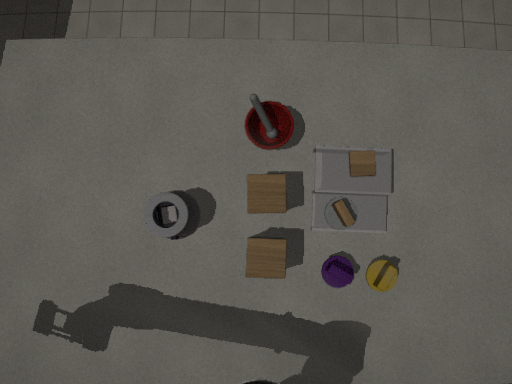

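The real carrier is the bamboo one, top px (344,212). The mill is at (168,215), and the purple and yellow copies are at (338,271) and (382,275). Next I rectify close-ups of the carrier and mill.

```bash
cat > h.py <<'E'
import numpy as np, cv2
from bench import readout, viewer, job, nets, ctrl
def proj(c,P):
    p=viewer.camera_params(c); T=np.linalg.inv(p['cam_to_world']); P=np.asarray(P,float)
    q=P@T[:3,:3].T+T[:3,3]; s=q[...,:2]/q[...,2:3]; r2=(s**2).sum(-1,keepdims=True)
    s=s*(1+p['k1']*r2); K=p['K']; return np.stack([K[0,0]*s[...,0]+K[0,2],K[1,1]*s[...,1]+K[1,2]],-1)
def ortho(c,img,x,y,z,half,mm=0.25):
    n=int(2*half/mm*1000); a=np.linspace(half,-half,n)
    X=(x+a)[:,None]+0*a[None]; Y=(y+a)[None]+0*a[:,None]   # rows: +x up, cols: +y left
    uv=proj(c,np.stack([X,Y,0*X+z],-1)).astype(np.float32)
    return cv2.remap(img,uv[...,0],uv[...,1],cv2.INTER_CUBIC)
def points(c,d):
    p=viewer.camera_params(c);K=p['K'];v,u=np.mgrid[:384,:512]
    D=np.array([p['k1'],0,0,0.]);s=cv2.undistortPoints(np.stack([u,v],-1).reshape(-1,1,2).astype(float),K,D).reshape(384,512,2)
    # check model r-> r(1+k1 r^2): same as OpenCV
    q=np.concatenate([s*d[...,None],d[...,None]],-1)
    return q@p['cam_to_world'][:3,:3].T+p['cam_to_world'][:3,3]
E
python3 - <<'E'
from h import *
for c in ('top','scene'):
    p,d=viewer.get_image(c); np.save(f'pics/{c}d.npy',d)
    b=p[:,:,::-1].copy()
    a=np.hstack([ortho(c,b,.528,-.179,.097,.05),ortho(c,b,.512,.216,.088,.05)])
    a=cv2.convertScaleAbs(a,alpha=1.6)
    cv2.imwrite(f'pics/o_{c}.png',a[:,:800])
    P=points(c,d); 
    m=(np.hypot(P[...,0]-.528,P[...,1]+.179)<.05)&(P[...,2]>.087)&(P[...,2]<.11)&(d>0)
    Q=P[m]; print(c,'grip',len(Q),Q.mean(0)); r=cv2.minAreaRect((Q[:,:2]*1000).astype(np.float32));print(r)
    w,v=np.linalg.eigh(np.cov(Q[:,:2].T)); print('long dir deg',np.degrees(np.arctan2(v[1,1],v[0,1])),np.sqrt(w*12))
    m=(np.hypot(P[...,0]-.512,P[...,1]-.216)<.07)&(abs(P[...,2]-.1)<.005)&(d>0)
    Q=P[m]; (cx,cy),r=cv2.minEnclosingCircle((Q[:,:2]*1000).astype(np.float32)); print('rim',cx,cy,r,Q.mean(0))
E
```

```text
top grip 280 [ 0.52467708 -0.1769168   0.09492496]
((524.9483642578125, -177.9737548828125), (60.093231201171875, 22.68218231201172), 30.01993179321289)
long dir deg -149.04577029792625 [0.02253701 0.05984749]
rim 512.136474609375 216.39544677734375 50.325496673583984 [0.51155816 0.21670369 0.09828513]
scene grip 183 [ 0.52846785 -0.17271551  0.09525438]
((527.5591430664062, -174.7471160888672), (59.95163345336914, 21.410642623901367), 30.430702209472656)
long dir deg -149.57739966865645 [0.02277026 0.06177905]
rim 513.6079711914062 218.92213439941406 49.96236038208008 [0.51452165 0.22036151 0.09952101]
```

View pics/o_top.png

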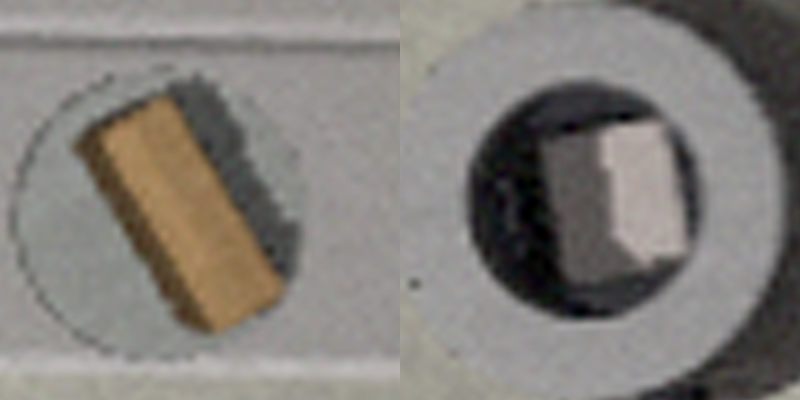

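View pics/o_scene.png

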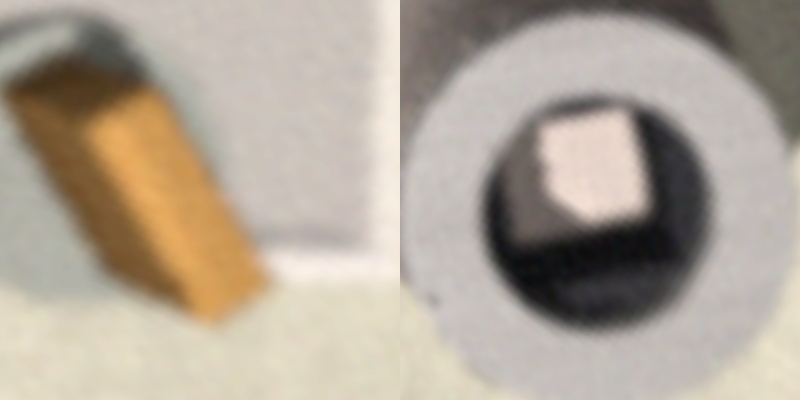

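```bash
cat >> h.py <<'E'
from scipy.spatial.transform import Rotation as R
def st():
    s=readout.get_state(); A=R.from_rotvec(s['tool_rot']).as_matrix()
    print('t',round(s['time'],2),'pos',np.round(s['position'],4),'F',np.round(s['ft_force'],1),'M',np.round(s['torque'],2),'w',round(s['grip_width'],3))
    print('jaw yaw deg',np.degrees(np.arctan2(A[1,2],A[0,2])).round(2),'x axis',A[:,0].round(4),'q',np.round(s['joint_positions'],3))
    return s,A
def go(A,p,target,yaw=None):
    """shift & twist in tool axes to reach target, tool vertical, jaw yaw (mod 180) deg"""
    print('linear',np.round(A.T@(np.array(target)-p),4))
    if yaw is not None:
        cur=np.degrees(np.arctan2(A[1,2],A[0,2])); dy=(yaw-cur+90)%180-90
        for k in (dy,dy-np.sign(dy)*180):
            z=np.array([np.cos(np.radians(cur+k)),np.sin(np.radians(cur+k)),0]);x=np.array([0,0,-1.]);B=np.stack([x,np.cross(z,x),z],1)
            print('turn',round(k,2),'twist',np.degrees(R.from_matrix(A.T@B).as_rotvec()).round(2))
E
python3 - <<'E'
from h import *
s,A=st(); print(A.round(3))
go(A,s['position'],[.56,.2,.24],None)
go(A,s['position'],[.526,-.177,.2],120.5)
E
```

```text
t 0.9 pos [0.1607 0.6298 0.2336] F [-1.   0.4 -0.1] M [ 0.03 -0.01  0.01] w 1.001
jaw yaw deg 75.69 x axis [ 1.e-04  2.e-04 -1.e+00] q [-1.307  0.321 -0.07   1.45   0.023  1.371 -0.057]
[[ 0.    -0.969  0.247]
 [ 0.     0.247  0.969]
 [-1.    -0.     0.   ]]
linear [-0.0064 -0.4931 -0.3178]
linear [ 0.0335 -0.5534 -0.6915]
turn 44.81 twist [-4.481e+01  1.000e-02  0.000e+00]
turn -135.19 twist [ 1.3519e+02  1.0000e-02 -1.0000e-02]
```

```bash
python3 -m creep '[{"linear":[0,-0.035,-0.022],"twist":[7,0,0],"fingers":-1},{"linear":[0,-0.07,-0.044],"twist":[14,0,0],"fingers":-1},{"linear":[0,-0.105,-0.066],"twist":[21,0,0],"fingers":-1},{"linear":[0,-0.14,-0.088],"twist":[28,0,0],"fingers":-1},{"linear":[0,-0.175,-0.11],"twist":[35,0,0],"fingers":-1},{"linear":[0,-0.21,-0.132],"twist":[42,0,0],"fingers":-1},{"linear":[0,-0.245,-0.154],"twist":[49,0,0],"fingers":-1},{"linear":[0,-0.28,-0.176],"twist":[56,0,0],"fingers":-1}]'
python3 - <<'E'
from h import *
s,A=st(); 
go(A,s['position'],[.56,.2,.24],None)
go(A,s['position'],[.526,-.177,.2],120.5)
E
```

```text
time: 1.57
position: [0.3896, 0.3885, 0.234]
tool_rot: [-0.264, 1.554, 0.266]
ft_force: [0.3, 1.0, -0.2]
grip_width: 1.0
t 1.57 pos [0.3896 0.3885 0.234 ] F [ 0.3  1.  -0.2] M [ 0.   -0.   -0.03] w 1.0
jaw yaw deg 19.35 x axis [ 5.e-04  9.e-04 -1.e+00] q [-1.029  0.106  0.213  1.71  -0.023  1.327 -0.474]
linear [-0.0061 -0.2342  0.0983]
linear [ 0.0335 -0.5787 -0.0587]
turn -78.85 twist [ 7.885e+01  1.000e-02 -7.000e-02]
turn 101.15 twist [-1.0115e+02  7.0000e-02  1.0000e-02]
```

```bash
python3 -m creep '[{"linear":[0,-0.035,-0.003],"twist":[6,0,0],"fingers":-1},{"linear":[0,-0.07,-0.006],"twist":[12,0,0],"fingers":-1},{"linear":[0,-0.11,-0.01],"twist":[18,0,0],"fingers":-1},{"linear":[0,-0.15,-0.014],"twist":[24,0,0],"fingers":-1},{"linear":[0,-0.19,-0.018],"twist":[30,0,0],"fingers":-1},{"linear":[0,-0.23,-0.022],"twist":[36,0,0],"fingers":-1},{"linear":[0,-0.27,-0.026],"twist":[42,0,0],"fingers":-1},{"linear":[0,-0.31,-0.03],"twist":[48,0,0],"fingers":-1}]'
python3 - <<'E'
from h import *
s,A=st(); 
go(A,s['position'],[.526,-.177,.2],120.5)
E
```

```text
time: 2.23
position: [0.4648, 0.0862, 0.2339]
tool_rot: [0.392, 1.535, -0.39]
ft_force: [1.2, -0.1, 0.3]
grip_width: 0.995
t 2.23 pos [0.4648 0.0862 0.2339] F [ 1.2 -0.1  0.3] M [-0.03  0.01 -0.02] w 0.995
jaw yaw deg -28.6 x axis [ 9.e-04  1.e-03 -1.e+00] q [-0.749 -0.083  0.487  1.888  0.039  1.326 -0.772]
linear [ 0.0337 -0.2019  0.1797]
turn -30.9 twist [30.9  -0.   -0.08]
turn 149.1 twist [-1.491e+02  1.100e-01 -0.000e+00]
```

```bash
python3 -m creep '[{"linear":[0,-0.025,0.022],"twist":[4,0,0],"fingers":-1},{"linear":[0,-0.053,0.047],"twist":[8,0,0],"fingers":-1},{"linear":[0,-0.083,0.074],"twist":[13,0,0],"fingers":-1},{"linear":[0,-0.113,0.101],"twist":[18,0,0],"fingers":-1},{"linear":[0.005,-0.143,0.128],"twist":[23,0,0],"fingers":-1},{"linear":[0.01,-0.17,0.152],"twist":[27,0,0],"fingers":-1},{"linear":[0.015,-0.191,0.17],"twist":[30,0,0],"fingers":-1},{"linear":[0.02,-0.202,0.18],"twist":[31,0,0],"fingers":-1}]'
python3 - <<'E'
from h import *
s,A=st(); 
go(A,s['position'],[.526,-.177,.2],120.5)
go(A,s['position'],[.526,-.177,.076],120.5)
p,d=viewer.get_image('top');cv2.imwrite('pics/top1.png',p[80:330,200:460,::-1].repeat(2,0).repeat(2,1))
E
```

```text
time: 2.9
position: [0.5272, -0.1799, 0.2139]
tool_rot: [0.811, 1.412, -0.813]
ft_force: [-0.4, -0.6, -0.2]
grip_width: 0.998
t 2.9 pos [ 0.5272 -0.1799  0.2139] F [-0.4 -0.6 -0.2] M [-0.05  0.21 -0.01] w 0.998
jaw yaw deg -59.73 x axis [ 0.0012 -0.0023 -1.    ] q [-0.437  0.159  0.797  1.74  -0.116  1.29  -0.656]
linear [ 0.0139  0.0004 -0.0031]
turn 0.23 twist [-0.23  0.15  0.01]
turn -179.77 twist [ 1.7977e+02  1.0000e-02 -2.3000e-01]
linear [ 0.1379  0.0004 -0.0035]
turn 0.23 twist [-0.23  0.15  0.01]
turn -179.77 twist [ 1.7977e+02  1.0000e-02 -2.3000e-01]
```

View pics/top1.png

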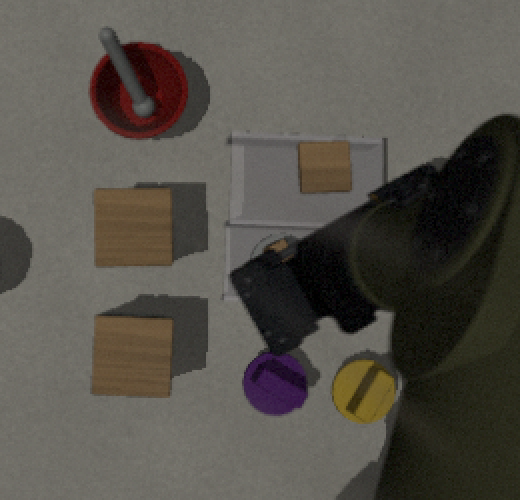

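Top view: the gripper is above the bamboo grip (crop px 280,245) and clear of the others. I go down in two stages.

```bash
python3 -m creep '[{"linear":[0.02,0,-0.003],"twist":[0,0,0],"fingers":-1},{"linear":[0.045,0,-0.003],"twist":[0,0,0],"fingers":-1},{"linear":[0.07,0,-0.003],"twist":[0,0,0],"fingers":-1},{"linear":[0.09,0,-0.003],"twist":[0,0,0],"fingers":-1},{"linear":[0.1,0,-0.003],"twist":[0,0,0],"fingers":-1},{"linear":[0.1,0,-0.003],"twist":[0,0,0],"fingers":-1}]'
python3 - <<'E'
from h import *
s,A=st(); 
go(A,s['position'],[.526,-.177,.077],120.5)
p,d=viewer.get_image('scene');cv2.imwrite('pics/s2.png',cv2.resize(p[70:190,150:310,::-1],None,fx=4,fy=4))
E
```

```text
time: 3.45
position: [0.5243, -0.1713, 0.1115]
tool_rot: [0.805, 1.42, -0.807]
ft_force: [-0.2, -0.2, -0.1]
grip_width: 1.002
t 3.45 pos [ 0.5243 -0.1713  0.1115] F [-0.2 -0.2 -0.1] M [-0.07  0.14 -0.02] w 1.002
jaw yaw deg -59.26 x axis [-4.2e-03  8.0e-04 -1.0e+00] q [-0.406  0.26   0.77   1.865 -0.201  1.101 -0.594]
linear [ 0.0345 -0.0013  0.0058]
turn -0.24 twist [ 0.24 -0.16  0.18]
turn 179.76 twist [-179.76   -0.28   -0.25]
```

View pics/s2.png

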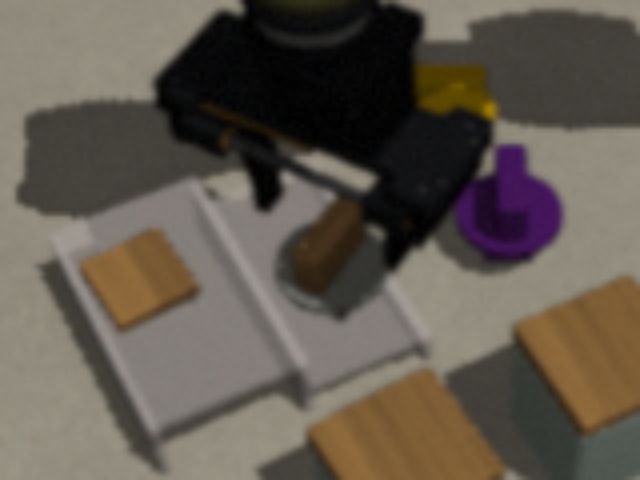

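Fingers straddle the grip (px 330,245 in the crop). I go down the rest and close.

```bash
python3 -m creep '[{"linear":[0.012,-0.001,0.003],"twist":[0,0,0],"fingers":-1},{"linear":[0.024,-0.001,0.005],"twist":[0,0,0],"fingers":-1},{"linear":[0.033,-0.001,0.005],"twist":[0,0,0],"fingers":-1},{"linear":[0.033,-0.001,0.005],"twist":[0,0,0],"fingers":-1},{"linear":[0.033,-0.001,0.005],"twist":[0,0,0],"fingers":-1}]'
python3 - <<'E'
from h import *
s,A=st(); 
go(A,s['position'],[.526,-.177,.077],120.5)
E
```

```text
time: 3.92
position: [0.527, -0.1773, 0.0799]
tool_rot: [0.806, 1.417, -0.807]
ft_force: [-0.0, 0.1, 0.5]
grip_width: 1.006
t 3.92 pos [ 0.527  -0.1773  0.0799] F [-0.   0.1  0.5] M [-0.08  0.16  0.07] w 1.006
jaw yaw deg -59.33 x axis [-1.4e-03  1.0e-04 -1.0e+00] q [-0.376  0.312  0.757  1.884 -0.246  1.042 -0.553]
linear [ 0.0029 -0.0007 -0.0008]
turn -0.17 twist [ 0.17 -0.04  0.07]
turn 179.83 twist [-1.7983e+02 -1.1000e-01 -7.0000e-02]
```

```bash
python3 -m creep '[{"linear":[0.002,0,0],"twist":[0,0,0],"fingers":1},{"linear":[0.002,0,0],"twist":[0,0,0],"fingers":1},{"linear":[0.002,0,0],"twist":[0,0,0],"fingers":1},{"linear":[0.002,0,0],"twist":[0,0,0],"fingers":1},{"linear":[0.002,0,0],"twist":[0,0,0],"fingers":1},{"linear":[0.002,0,0],"twist":[0,0,0],"fingers":1},{"linear":[0.002,0,0],"twist":[0,0,0],"fingers":1},{"linear":[0.002,0,0],"twist":[0,0,0],"fingers":1}]' 35
python3 -c "
from h import *
st()"
```

```text
time: 4.58
position: [0.5276, -0.1773, 0.0786]
tool_rot: [0.806, 1.416, -0.806]
ft_force: [-0.6, 0.2, 0.1]
grip_width: 0.481
t 4.58 pos [ 0.5276 -0.1773  0.0786] F [-0.6  0.2  0.1] M [-0.08  0.1  -0.02] w 0.481
jaw yaw deg -59.31 x axis [ 2.e-04  1.e-04 -1.e+00] q [-0.375  0.314  0.756  1.885 -0.248  1.038 -0.551]
```

Still closing (0.48; the grip should stop it near 0.25).

```bash
python3 -m creep '[{"linear":[0,0,0],"twist":[0,0,0],"fingers":1},{"linear":[0,0,0],"twist":[0,0,0],"fingers":1},{"linear":[0,0,0],"twist":[0,0,0],"fingers":1},{"linear":[0,0,0],"twist":[0,0,0],"fingers":1},{"linear":[0,0,0],"twist":[0,0,0],"fingers":1},{"linear":[0,0,0],"twist":[0,0,0],"fingers":1}]'
python3 -c "
from h import *
st()"
```

```text
time: 5.08
position: [0.5275, -0.1772, 0.0785]
tool_rot: [0.806, 1.416, -0.806]
ft_force: [0.1, -0.3, 0.0]
grip_width: 0.25
t 5.08 pos [ 0.5275 -0.1772  0.0785] F [ 0.1 -0.3  0. ] M [-0.02  0.11 -0.02] w 0.25
jaw yaw deg -59.3 x axis [-1.e-04  2.e-04 -1.e+00] q [-0.375  0.314  0.756  1.885 -0.248  1.038 -0.551]
```

```bash
python3 -m creep '[{"linear":[0,0,0],"twist":[0,0,0],"fingers":1},{"linear":[-0.01,0,0],"twist":[0,0,0],"fingers":1},{"linear":[-0.03,0,0],"twist":[0,0,0],"fingers":1},{"linear":[-0.06,0,0],"twist":[0,0,0],"fingers":1},{"linear":[-0.09,0,0],"twist":[0,0,0],"fingers":1},{"linear":[-0.115,0,0],"twist":[0,0,0],"fingers":1},{"linear":[-0.13,0,0],"twist":[0,0,0],"fingers":1},{"linear":[-0.135,0,0],"twist":[0,0,0],"fingers":1}]'
python3 - <<'E'
from h import *
s,A=st()
go(A,s['position'],[.5128,.2175,.215],-78.5)
p,d=viewer.get_image('scene');cv2.imwrite('pics/s3.png',cv2.resize(p[50:240,130:330,::-1],None,fx=3,fy=3))
E
```

```text
time: 5.75
position: [0.529, -0.1782, 0.2171]
tool_rot: [0.808, 1.411, -0.804]
ft_force: [-0.3, -0.1, -1.8]
grip_width: 0.252
t 5.75 pos [ 0.529  -0.1782  0.2171] F [-0.3 -0.1 -1.8] M [-0.14  0.07 -0.02] w 0.252
jaw yaw deg -59.34 x axis [ 5.4e-03 -4.0e-04 -1.0e+00] q [-0.441  0.156  0.799  1.736 -0.118  1.293 -0.652]
linear [ 0.0019  0.1879 -0.3486]
turn -19.16 twist [19.16  0.13 -0.28]
turn 160.84 twist [-160.84    0.4     0.19]
```

View pics/s3.png

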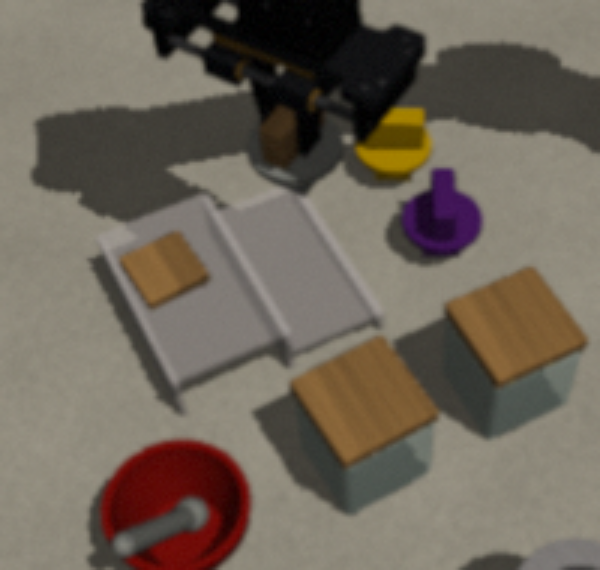

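Lifted cleanly (carrier at crop px 295,140). I carry it to the mill.

```bash
python3 -m creep '[{"linear":[0,0.008,-0.014],"twist":[0,0,0],"fingers":1},{"linear":[0,0.022,-0.041],"twist":[2,0,0],"fingers":1},{"linear":[0,0.039,-0.073],"twist":[4,0,0],"fingers":1},{"linear":[0,0.056,-0.105],"twist":[7,0,0],"fingers":1},{"linear":[0,0.073,-0.137],"twist":[10,0,0],"fingers":1},{"linear":[0,0.09,-0.168],"twist":[12,0,0],"fingers":1},{"linear":[0,0.107,-0.2],"twist":[15,0,0],"fingers":1},{"linear":[0,0.122,-0.227],"twist":[17,0,0],"fingers":1}]'
python3 - <<'E'
from h import *
s,A=st()
go(A,s['position'],[.5128,.2175,.215],-78.5)
E
```

```text
time: 6.47
position: [0.5151, 0.0828, 0.2122]
tool_rot: [1.031, 1.314, -1.033]
ft_force: [0.4, -0.0, -1.7]
grip_width: 0.248
t 6.47 pos [0.5151 0.0828 0.2122] F [ 0.4 -0.  -1.7] M [-0.03  0.15 -0.01] w 0.248
jaw yaw deg -76.36 x axis [-2.3e-03  1.0e-04 -1.0e+00] q [-0.778  0.057  0.593  1.814 -0.034  1.282 -1.508]
linear [-0.0028  0.0295 -0.1315]
turn -2.14 twist [ 2.14 -0.03  0.13]
turn 177.86 twist [-1.7786e+02 -2.0000e-01 -5.0000e-02]
```

```bash
python3 -m creep '[{"linear":[0,0.006,-0.025],"twist":[1,0,0],"fingers":1},{"linear":[0,0.014,-0.06],"twist":[2,0,0],"fingers":1},{"linear":[0,0.021,-0.09],"twist":[2,0,0],"fingers":1},{"linear":[0,0.027,-0.115],"twist":[2,0,0],"fingers":1},{"linear":[0,0.029,-0.128],"twist":[2,0,0],"fingers":1},{"linear":[0,0.03,-0.132],"twist":[2,0,0],"fingers":1},{"linear":[0,0.03,-0.132],"twist":[2,0,0],"fingers":1}]'
python3 - <<'E'
from h import *
s,A=st()
go(A,s['position'],[.5128,.2175,.215],-78.5)
for c in('scene','top'):
    p,d=viewer.get_image(c);np.save(f'pics/{c}d4.npy',d);cv2.imwrite(f'pics/{c}4.png',p[:,:,::-1])
    u,v=proj(c,[.513,.2175,.15]).astype(int); cv2.imwrite(f'pics/{c}4c.png',cv2.resize(p[max(0,v-75):v+75,u-100:u+100,::-1],None,fx=4,fy=4)); print(u,v)
    P=points(c,d); 
    m=(np.hypot(P[...,0]-.513,P[...,1]-.2175)<.042)&(P[...,2]>.185)&(P[...,2]<.21)&(d>0); print(c,m.sum(),P[m].mean(0) if m.any() else '')
E
```

```text
time: 7.05
position: [0.514, 0.2153, 0.2125]
tool_rot: [1.055, 1.299, -1.059]
ft_force: [-0.3, -0.6, -2.0]
grip_width: 0.249
t 7.05 pos [0.514  0.2153 0.2125] F [-0.3 -0.6 -2. ] M [-0.13  0.14 -0.  ] w 0.249
jaw yaw deg -78.24 x axis [-0.0014 -0.0018 -1.    ] q [-0.898  0.141  0.5    1.73  -0.069  1.29  -1.749]
linear [-0.0025 -0.0007 -0.0023]
turn -0.26 twist [0.26 0.08 0.1 ]
turn 179.74 twist [-1.7974e+02 -1.5000e-01  1.3000e-01]
326 240
scene 455 [0.53264719 0.22335776 0.19524249]
158 213
top 161 [0.51460114 0.1918339  0.1935653 ]
```

View pics/scene4c.png

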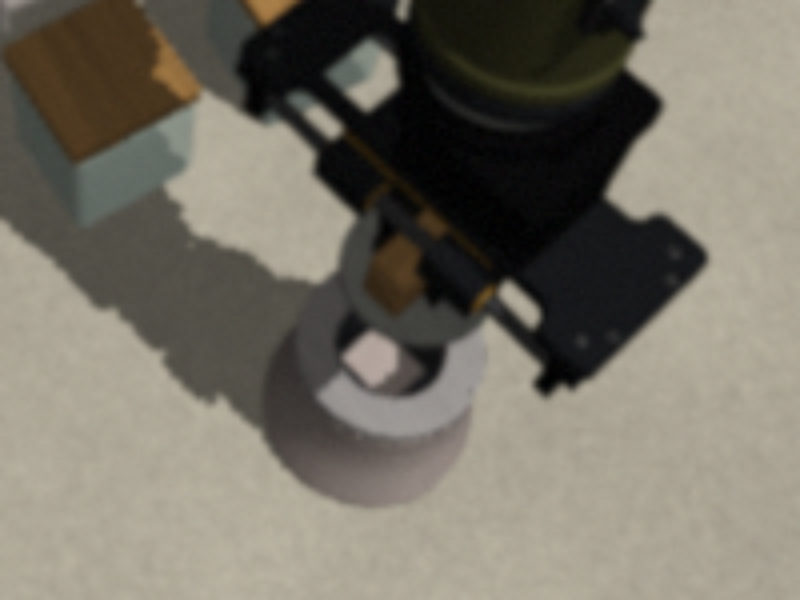

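View pics/top4c.png

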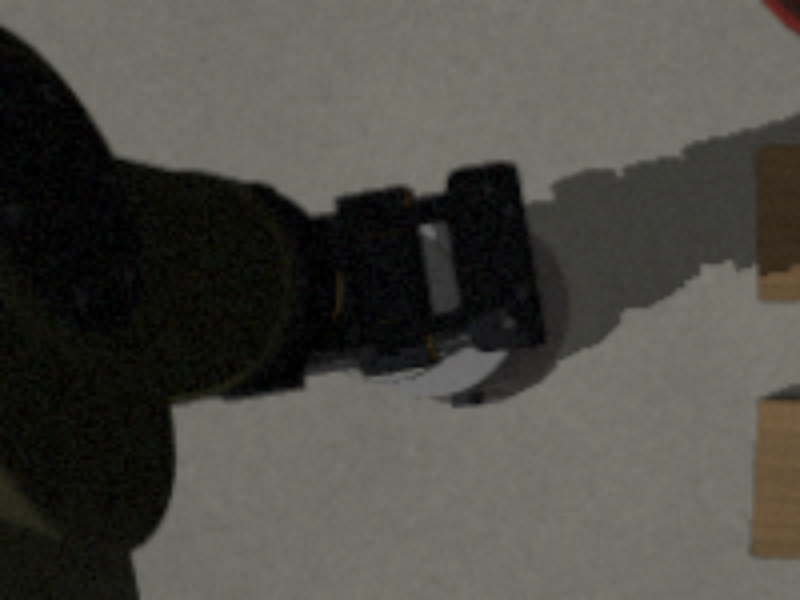

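```bash
cat > fit.py <<'E'
from h import *
from scipy.optimize import minimize
def arcfit(c,img,x0,y0,z,r,ang,span=6):
    """place circle radius r at height z so that gradient across the arc (world angles, rad) is greatest"""
    g=cv2.GaussianBlur(img.astype(np.float32),(0,0),0.8)
    def samp(x,y,rr):
        P=np.stack([x+rr*np.cos(ang),y+rr*np.sin(ang),0*ang+z],-1); uv=proj(c,P).astype(np.float32)
        return cv2.remap(g,uv[None,:,0],uv[None,:,1],cv2.INTER_LINEAR)[0]
    def cost(v):
        d=samp(v[0],v[1],r+.0015)-samp(v[0],v[1],r-.0015)
        return -np.abs(d.mean(0)).sum()
    gr=np.arange(-span,span+.1,.5)/1000
    best=min(((cost((x0+a,y0+b)),x0+a,y0+b) for a in gr for b in gr))
    o=minimize(cost,best[1:],method='Nelder-Mead',options=dict(initial_simplex=[best[1:],(best[1]+.0004,best[2]),(best[1],best[2]+.0004)]))
    return o.x,o.fun
E
python3 - <<'E'
from fit import *
im=cv2.imread('pics/scene0.png'); im4=cv2.imread('pics/scene4.png'); t0=cv2.imread('pics/top0.png'); t4=cv2.imread('pics/top4.png')
full=np.linspace(0,2*np.pi,180)
for c,i in(('scene',im),('top',t0)):
    print(c,'mill rim out',arcfit(c,i,.513,.217,.1,.05,full),'bore',arcfit(c,i,.513,.217,.1,.029,full))
    print(c,'carrier start flange',arcfit(c,i,.527,-.177,.061,.038,full))
d=np.load('pics/scened4.npy'); P=points('scene',d)
m=(np.hypot(P[...,0]-.513,P[...,1]-.2175)<.05)&(P[...,2]>.18)&(P[...,2]<.2); print('flange z',np.median(P[m][:,2]))
# camera is at +x(.77),+y(.395): visible front arc
ctr=np.arctan2(.395-.2175,.768-.513); arc=np.linspace(ctr-1.3,ctr+1.3,90)
for z in(.193,.195,.197): print(z,'flange now',arcfit('scene',im4,.513,.2175,z,.038,arc))
back=np.linspace(ctr-1.2,ctr+1.2,90); print('rim now front',arcfit('scene',im4,.513,.2175,.1,.05,back))
s=np.array
for q in (.193,.196): print(proj('scene',s([.513+.038*np.cos(ctr),.2175+.038*np.sin(ctr),q])))
E
```

```text
scene mill rim out (array([0.51184286, 0.2188233 ]), np.float64(-29.53474998474121)) bore (array([0.51338445, 0.21964694]), np.float64(-102.44295501708984))Traceback (most recent call last):
  File "<stdin>", line 6, in <module>
  File "fit.py", line 13, in arcfit
    best=min(((cost((x0+a,y0+b)),x0+a,y0+b) for a in gr for b in gr))
  File "fit.py", line 13, in <genexpr>
    best=min(((cost((x0+a,y0+b)),x0+a,y0+b) for a in gr for b in gr))
               ~~~~^^^^^^^^^^^^^
  File "fit.py", line 10, in cost
    d=samp(v[0],v[1],r+.0015)-samp(v[0],v[1],r-.0015)
                              ~~~~^^^^^^^^^^^^^^^^^^^
  File "fit.py", line 7, in samp
    P=np.stack([x+rr*np.cos(ang),y+rr*np.sin(ang),0*ang+z],-1); uv=proj(c,P).astype(np.float32)
                                                                   ~~~~^^^^^
  File "h.py", line 4, in proj
    p=viewer.camera_params(c); T=np.linalg.inv(p['cam_to_world']); P=np.asarray(P,float)
ValueError: time passes only in moves, steps and waits
```

```bash
python3 - <<'E'
from bench import viewer
import pickle; pickle.dump({c:viewer.camera_params(c) for c in('scene','top')},open('cam.pkl','wb'))
E
sed -i 's/viewer.camera_params(c)/CAM[c]/' h.py; sed -i '2a import pickle; CAM=pickle.load(open("cam.pkl","rb"))' h.py
cat > m.py <<'E'
from fit import *
im=cv2.imread('pics/scene0.png'); im4=cv2.imread('pics/scene4.png'); t0=cv2.imread('pics/top0.png'); t4=cv2.imread('pics/top4.png')
full=np.linspace(0,2*np.pi,180)
for c,i in(('scene',im),('top',t0)):
    print(c,'mill rim out',arcfit(c,i,.513,.217,.1,.05,full),'bore',arcfit(c,i,.513,.217,.1,.029,full))
    print(c,'carrier start flange',arcfit(c,i,.527,-.177,.061,.038,full))
d=np.load('pics/scened4.npy'); P=points('scene',d)
m=(np.hypot(P[...,0]-.513,P[...,1]-.2175)<.05)&(P[...,2]>.18)&(P[...,2]<.2); print('flange z',np.median(P[m][:,2]))
ctr=np.arctan2(.395-.2175,.768-.513); arc=np.linspace(ctr-1.3,ctr+1.3,90)
for z in(.193,.195,.197): print(z,'flange now',arcfit('scene',im4,.513,.2175,z,.038,arc))
print('rim now front',arcfit('scene',im4,.513,.2175,.1,.05,arc))
E
python3 m.py
```

```text
scene mill rim out (array([0.51184286, 0.2188233 ]), np.float64(-29.53474998474121)) bore (array([0.51338445, 0.21964694]), np.float64(-102.44295501708984))
scene carrier start flange (array([ 0.52825718, -0.1681919 ]), np.float64(-32.142677307128906))
top mill rim out (array([0.5113706 , 0.21733043]), np.float64(-36.438751220703125)) bore (array([0.5114381 , 0.21614526]), np.float64(-95.03868865966797))
top carrier start flange (array([ 0.52416815, -0.17520837]), np.float64(-25.260181427001953))
flange z 0.19435300080665663
0.193 flange now (array([0.5149197 , 0.21793625]), np.float64(-59.36066436767578))
0.195 flange now (array([0.51563125, 0.2184875 ]), np.float64(-59.51454544067383))
0.197 flange now (array([0.51679811, 0.21880187]), np.float64(-59.49504852294922))
rim now front (array([0.51209607, 0.21851925]), np.float64(-62.51096725463867))
```

```bash
cat > sq.py <<'E'
from fit import *
for c,f,(mx,my) in(('scene','pics/scene0.png',(.5134,.2196)),('top','pics/top0.png',(.5114,.2161))):
    g=cv2.GaussianBlur(cv2.imread(f).astype(np.float32),(0,0),.7).mean(2)
    # only where socket outline is not hidden by the rim
    t=np.linspace(-.85,.85,30)
    U=np.concatenate([np.stack([t,0*t+1],1),np.stack([t,0*t-1],1),np.stack([0*t+1,t],1),np.stack([0*t-1,t],1)])
    N=np.concatenate([np.tile(v,(30,1)) for v in((0,1),(0,-1),(1,0),(-1,0))])
    def cost(x,y,a,full=False):
        C,S=np.cos(a),np.sin(a);Rm=np.array([[C,S],[-S,C]])
        def s(e):
            q=(U*.02+N*e)@Rm+[x,y]; uv=proj(c,np.c_[q,0*q[:,:1]+.088]).astype(np.float32)
            return cv2.remap(g,uv[None,:,0],uv[None,:,1],cv2.INTER_LINEAR)[0]
        d=(s(-.0015)-s(.0015)).reshape(4,30).mean(1)
        return d if full else -np.clip(d,-5,None).sum()
    gr=np.arange(-3,3.1,1)/1000
    r=sorted((cost(mx+a,my+b,np.radians(th)),th,mx+a,my+b) for a in gr for b in gr for th in range(-45,45,2))[0]
    o=minimize(lambda v:cost(v[0],v[1],v[2]),[r[2],r[3],np.radians(r[1])],method='Nelder-Mead',options=dict(initial_simplex=[[r[2],r[3],np.radians(r[1])],[r[2]+.0007,r[3],np.radians(r[1])],[r[2],r[3]+.0007,np.radians(r[1])],[r[2],r[3],np.radians(r[1]+1.5)]]))
    print(c,r,o.x[:2],np.degrees(o.x[2]),o.fun,cost(*o.x,full=True).round(1))
E
python3 sq.py
```

```text
scene (np.float32(-32.27963), 17, np.float64(0.5104), np.float64(0.2226)) [0.51169255 0.22445764] 8.55782137426991 -37.355804443359375 [-34.7  33.7  13.6 -10.4]
top (np.float32(-41.665535), 9, np.float64(0.5104), np.float64(0.2161)) [0.51003125 0.21622378] 9.464766548481117 -42.06502914428711 [-7.  24.5 22.8 -0.2]
```

```bash
python3 -m creep '[{"linear":[0.01,0,-0.001],"twist":[0,0,0],"fingers":1},{"linear":[0.025,0,-0.001],"twist":[0,0,0],"fingers":1},{"linear":[0.04,0,-0.001],"twist":[0,0,0],"fingers":1},{"linear":[0.05,0,-0.001],"twist":[0,0,0],"fingers":1},{"linear":[0.05,0,-0.001],"twist":[0,0,0],"fingers":1},{"linear":[0.05,0,-0.001],"twist":[0,0,0],"fingers":1}]'
cat > m5.py <<'E'
from fit import *
s,A=st()
p,d=viewer.get_image('scene');p=p[:,:,::-1].copy();cv2.imwrite('pics/scene5.png',p)
u,v=proj('scene',[.513,.2175,.13]).astype(int); cv2.imwrite('pics/scene5c.png',cv2.resize(p[v-60:v+60,u-80:u+80],None,fx=5,fy=5))
P=points('scene',d); fz=s['position'][2]-.0175
m=(np.hypot(P[...,0]-.513,P[...,1]-.2175)<.045)&(abs(P[...,2]-fz)<.008); print('flange top z',fz,np.median(P[m][:,2]))
ctr=np.arctan2(.395-.2175,.768-.513); arc=np.linspace(ctr-1.3,ctr+1.3,90)
for z in(fz-.002,fz): print('flange now',arcfit('scene',p,.513,.2175,z,.038,arc))
print('rim front',arcfit('scene',p,.513,.2175,.1,.05,arc))
E
python3 m5.py
```

```text
time: 7.65
position: [0.5141, 0.2154, 0.163]
tool_rot: [1.058, 1.299, -1.06]
ft_force: [1.0, 0.8, -1.1]
grip_width: 0.249
t 7.65 pos [0.5141 0.2154 0.163 ] F [ 1.   0.8 -1.1] M [-0.1   0.15  0.04] w 0.249
jaw yaw deg -78.39 x axis [-1.e-03 -8.e-04 -1.e+00] q [-0.89   0.181  0.497  1.792 -0.092  1.193 -1.734]
flange top z 0.14553687932419662 0.14511751776483983
flange now (array([0.52399315, 0.21930877]), np.float64(-54.54435729980469))
flange now (array([0.52530058, 0.21973858]), np.float64(-54.53062057495117))
rim front (array([0.51230657, 0.2186234 ]), np.float64(-40.168331146240234))
```

View pics/scene5c.png

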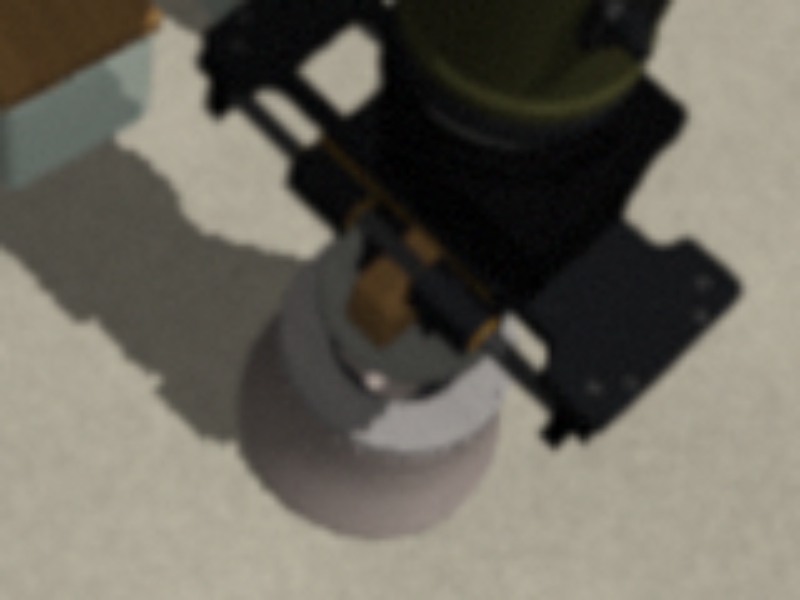

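```bash
cat > sq2.py <<'E'
from fit import *
out=[]
for c in('scene','top'):
    o=ortho(c,cv2.imread(f'pics/{c}0.png'),.512,.217,.088,.034,.17); o=cv2.resize(o,(400,400)); g=o.mean(2)
    yy,xx=np.mgrid[:400,:400]
    for th in (40,50,60):
        m=((g>th)).astype(np.uint8)
        n,l,stt,ce=cv2.connectedComponentsWithStats(m); 
        for k in range(1,n):
            if 3000<stt[k,4]<60000:
                cnt=cv2.findContours((l==k).astype(np.uint8),0,1)[0][0]; (x,y),(w,h),a=cv2.minAreaRect(cnt)
                print(c,th,stt[k,4],'c',x,y,'mm',w*.17,h*.17,'ang',a)
                if th==50: cv2.drawContours(o,[cnt],0,(0,255,0),1)
    out.append(cv2.convertScaleAbs(o,alpha=1.6))
cv2.imwrite('pics/sq.png',np.hstack(out))
E
python3 sq2.py
```

```text
(no output)
```

View pics/sq.png

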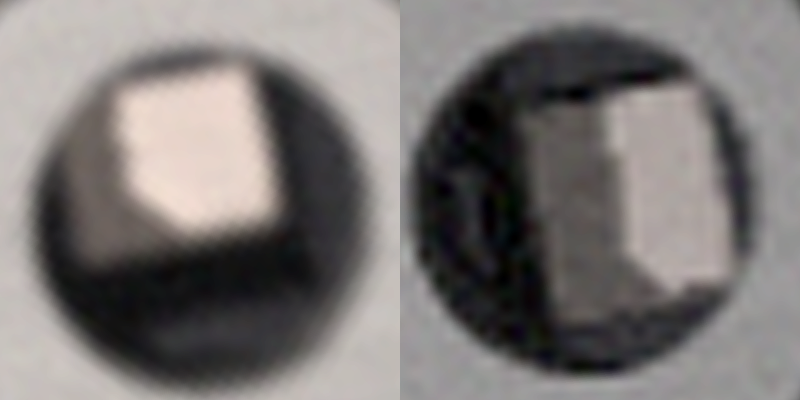

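```bash
python3 -m creep '[{"linear":[0,-0.001,-0.002],"twist":[0.7,0,0],"fingers":1},{"linear":[0,-0.001,-0.002],"twist":[0.7,0,0],"fingers":1},{"linear":[0.007,-0.001,-0.002],"twist":[0.7,0,0],"fingers":1},{"linear":[0.014,-0.001,-0.002],"twist":[0.7,0,0],"fingers":1},{"linear":[0.014,-0.001,-0.002],"twist":[0.7,0,0],"fingers":1},{"linear":[0.014,-0.001,-0.002],"twist":[0.7,0,0],"fingers":1}]'
python3 -c "
from h import *
s,A=st(); go(A,s['position'],[.513,.2168,.15],-79.2)"
```

```text
time: 8.2
position: [0.5123, 0.218, 0.1487]
tool_rot: [1.065, 1.294, -1.068]
ft_force: [-0.2, 0.1, -1.9]
grip_width: 0.249
t 8.2 pos [0.5123 0.218  0.1487] F [-0.2  0.1 -1.9] M [-0.06  0.1   0.02] w 0.249
jaw yaw deg -79.01 x axis [-1.3e-03 -9.0e-04 -1.0e+00] q [-0.892  0.193  0.495  1.809 -0.099  1.165 -1.744]
linear [-0.0013  0.0004  0.0013]
turn -0.19 twist [0.19 0.04 0.08]
turn 179.81 twist [-1.7981e+02 -1.3000e-01  6.0000e-02]
```

Foot is inside the mouth with no contact yet. I lower it 2 mm at a time and watch the force.

```bash
python3 -m creep '[{"linear":[0.002,0,0.001],"twist":[0,0,0],"fingers":1},{"linear":[0.004,0,0.001],"twist":[0,0,0],"fingers":1},{"linear":[0.006,0,0.001],"twist":[0,0,0],"fingers":1},{"linear":[0.008,0,0.001],"twist":[0,0,0],"fingers":1},{"linear":[0.008,0,0.001],"twist":[0,0,0],"fingers":1}]'
python3 -c "
from h import *
s,A=st()"
```

```text
time: 8.62
position: [0.5129, 0.2172, 0.1411]
tool_rot: [1.066, 1.294, -1.067]
ft_force: [0.5, 0.6, -1.9]
grip_width: 0.251
t 8.62 pos [0.5129 0.2172 0.1411] F [ 0.5  0.6 -1.9] M [-0.06  0.16  0.05] w 0.251
jaw yaw deg -79.01 x axis [-6.e-04 -3.e-04 -1.e+00] q [-0.889  0.2    0.495  1.818 -0.104  1.149 -1.739]
```

```bash
python3 -m creep '[{"linear":[0.001,0,0],"twist":[0,0,0],"fingers":1},{"linear":[0.002,0,0],"twist":[0,0,0],"fingers":1},{"linear":[0.003,0,0],"twist":[0,0,0],"fingers":1},{"linear":[0.003,0,0],"twist":[0,0,0],"fingers":1}]'
python3 -c "
from h import *
s,A=st()"
```

```text
time: 8.95
position: [0.513, 0.2172, 0.1384]
tool_rot: [1.067, 1.294, -1.067]
ft_force: [-0.3, -0.0, -1.7]
grip_width: 0.247
t 8.95 pos [0.513  0.2172 0.1384] F [-0.3 -0.  -1.7] M [-0.04  0.14  0.01] w 0.247
jaw yaw deg -79.01 x axis [-2.e-04 -1.e-04 -1.e+00] q [-0.888  0.203  0.494  1.821 -0.105  1.144 -1.738]
```

Already about 3 mm below the floor level with no force, so the foot is entering the socket.

```bash
python3 -m creep '[{"linear":[0.001,0,0],"twist":[0,0,0],"fingers":1},{"linear":[0.002,0,0],"twist":[0,0,0],"fingers":1},{"linear":[0.003,0,0],"twist":[0,0,0],"fingers":1},{"linear":[0.004,0,0],"twist":[0,0,0],"fingers":1},{"linear":[0.004,0,0],"twist":[0,0,0],"fingers":1}]'
python3 -c "
from h import *
s,A=st()"
```

```text
time: 9.37
position: [0.513, 0.2172, 0.1343]
tool_rot: [1.067, 1.294, -1.067]
ft_force: [0.3, -0.1, -2.3]
grip_width: 0.248
t 9.37 pos [0.513  0.2172 0.1343] F [ 0.3 -0.1 -2.3] M [-0.03  0.17  0.05] w 0.248
jaw yaw deg -79.01 x axis [-3.e-04 -1.e-04 -1.e+00] q [-0.887  0.207  0.494  1.825 -0.108  1.136 -1.736]
```

```bash
python3 -m creep '[{"linear":[0.001,0,0],"twist":[0,0,0],"fingers":1},{"linear":[0.002,0,0],"twist":[0,0,0],"fingers":1},{"linear":[0.003,0,0],"twist":[0,0,0],"fingers":1},{"linear":[0.004,0,0],"twist":[0,0,0],"fingers":1},{"linear":[0.005,0,0],"twist":[0,0,0],"fingers":1},{"linear":[0.006,0,0],"twist":[0,0,0],"fingers":1},{"linear":[0.006,0,0],"twist":[0,0,0],"fingers":1}]'
python3 -c "
from h import *
s,A=st()"
```

```text
time: 9.95
position: [0.513, 0.2172, 0.1283]
tool_rot: [1.067, 1.294, -1.067]
ft_force: [-0.1, -0.0, -2.4]
grip_width: 0.247
t 9.95 pos [0.513  0.2172 0.1283] F [-0.1 -0.  -2.4] M [-0.06  0.11  0.03] w 0.247
jaw yaw deg -79.01 x axis [-3.e-04 -1.e-04 -1.e+00] q [-0.886  0.214  0.493  1.831 -0.111  1.124 -1.733]
```

```bash
python3 -m creep '[{"linear":[0.0007,0,0],"twist":[0,0,0],"fingers":1},{"linear":[0.0014,0,0],"twist":[0,0,0],"fingers":1},{"linear":[0.002,0,0],"twist":[0,0,0],"fingers":1},{"linear":[0.002,0,0],"twist":[0,0,0],"fingers":1}]'
python3 -c "
from h import *
s,A=st()"
```

```text
time: 10.28
position: [0.513, 0.2172, 0.1264]
tool_rot: [1.067, 1.294, -1.067]
ft_force: [-0.8, 0.5, -2.0]
grip_width: 0.248
t 10.28 pos [0.513  0.2172 0.1264] F [-0.8  0.5 -2. ] M [-0.07  0.19 -0.03] w 0.248
jaw yaw deg -79.01 x axis [-1.e-04 -1.e-04 -1.e+00] q [-0.885  0.216  0.493  1.833 -0.113  1.12  -1.732]
```

```bash
python3 -m creep '[{"linear":[0.0005,0,0],"twist":[0,0,0],"fingers":1},{"linear":[0.001,0,0],"twist":[0,0,0],"fingers":1},{"linear":[0.001,0,0],"twist":[0,0,0],"fingers":1}]'
python3 -c "
from h import *
s,A=st()"
```

```text
time: 10.53
position: [0.5132, 0.2173, 0.1257]
tool_rot: [1.067, 1.294, -1.067]
ft_force: [0.1, 0.4, -1.8]
grip_width: 0.25
t 10.53 pos [0.5132 0.2173 0.1257] F [ 0.1  0.4 -1.8] M [-0.06  0.16 -0.03] w 0.25
jaw yaw deg -79.01 x axis [ 2.e-04  1.e-04 -1.e+00] q [-0.885  0.217  0.493  1.834 -0.113  1.119 -1.732]
```

```bash
python3 -m creep '[{"linear":[0.0005,0,0],"twist":[0,0,0],"fingers":1},{"linear":[0.001,0,0],"twist":[0,0,0],"fingers":1},{"linear":[0.001,0,0],"twist":[0,0,0],"fingers":1}]'
python3 -c "
from h import *
s,A=st()"
```

```text
time: 10.78
position: [0.5133, 0.2173, 0.1255]
tool_rot: [1.067, 1.294, -1.066]
ft_force: [-3.2, -0.9, 5.5]
grip_width: 0.252
t 10.78 pos [0.5133 0.2173 0.1255] F [-3.2 -0.9  5.5] M [-0.46  0.67 -0.1 ] w 0.252
jaw yaw deg -79.01 x axis [ 2.e-04  5.e-04 -1.e+00] q [-0.885  0.217  0.493  1.834 -0.114  1.118 -1.731]
```

Flange on the rim: z stopped at 0.1255 as predicted, about 7 N. I relax the press and open.

```bash
python3 -m creep '[{"linear":[-0.001,0,0],"twist":[0,0,0],"fingers":1},{"linear":[-0.001,0,0],"twist":[0,0,0],"fingers":-1},{"linear":[-0.001,0,0],"twist":[0,0,0],"fingers":-1},{"linear":[-0.001,0,0],"twist":[0,0,0],"fingers":-1},{"linear":[-0.001,0,0],"twist":[0,0,0],"fingers":-1},{"linear":[-0.001,0,0],"twist":[0,0,0],"fingers":-1},{"linear":[-0.001,0,0],"twist":[0,0,0],"fingers":-1},{"linear":[-0.001,0,0],"twist":[0,0,0],"fingers":-1}]'
python3 -c "
from h import *
s,A=st()"
```

```text
time: 11.45
position: [0.5131, 0.2172, 0.1256]
tool_rot: [1.067, 1.294, -1.067]
ft_force: [0.3, -0.2, -0.4]
grip_width: 0.694
t 11.45 pos [0.5131 0.2172 0.1256] F [ 0.3 -0.2 -0.4] M [-0.05  0.18 -0.02] w 0.694
jaw yaw deg -79.01 x axis [ 1.e-04  1.e-04 -1.e+00] q [-0.885  0.217  0.493  1.834 -0.113  1.119 -1.732]
```

```bash
python3 -m creep '[{"linear":[-0.01,0,0],"twist":[0,0,0],"fingers":-1},{"linear":[-0.03,0,0],"twist":[0,0,0],"fingers":-1},{"linear":[-0.06,0,0],"twist":[0,0,0],"fingers":-1},{"linear":[-0.09,0,0],"twist":[0,0,0],"fingers":-1},{"linear":[-0.11,0,-0.03],"twist":[0,0,0],"fingers":-1},{"linear":[-0.12,0,-0.07],"twist":[0,0,0],"fingers":-1},{"linear":[-0.12,-0.03,-0.1],"twist":[0,0,0],"fingers":-1},{"linear":[-0.12,-0.06,-0.13],"twist":[0,0,0],"fingers":-1}]'
python3 -m creep '[{"linear":[0,-0.03,-0.02],"twist":[0,0,0],"fingers":-1},{"linear":[0,-0.06,-0.04],"twist":[0,0,0],"fingers":-1},{"linear":[0,-0.08,-0.06],"twist":[0,0,0],"fingers":-1},{"linear":[0,-0.08,-0.06],"twist":[0,0,0],"fingers":-1}]'
cat > m6.py <<'E'
from fit import *
st()
for c in('scene','top'):
    p,d=viewer.get_image(c);p=p[:,:,::-1].copy()
    cv2.imwrite(f'pics/{c}6.png',p); print(c,nets.place_of(c,'carrier_flange')[:3],nets.place_of(c,'mill_mouth')[:1])
    P=points(c,d); q=lambda a,b,lo,hi:P[(np.hypot(P[...,0]-.512,P[...,1]-.2175)<b)&(np.hypot(P[...,0]-.512,P[...,1]-.2175)>a)&(P[...,2]>lo)&(P[...,2]<hi)]
    G=q(0,.035,.13,.16); print('grip top z',np.median(G[:,2]),cv2.minAreaRect((G[:,:2]*1000).astype(np.float32)))
    F=q(.0,.036,.1,.118); print('flange top',np.median(F[:,2]),len(F)); Rm=q(.041,.048,.08,.12); print('rim',np.median(Rm[:,2]))
    A=np.c_[F[:,:2],np.ones(len(F))]; print('tilt',np.linalg.lstsq(A,F[:,2],rcond=None)[0][:2])
E
python3 m6.py
```

```text
time: 12.12
position: [0.4308, 0.3342, 0.2471]
tool_rot: [1.07, 1.292, -1.066]
ft_force: [-1.0, -0.2, -0.5]
grip_width: 0.999
time: 12.45
position: [0.3345, 0.3806, 0.2465]
tool_rot: [1.06, 1.302, -1.059]
ft_force: [-0.3, 1.0, 0.9]
grip_width: 0.999
t 12.45 pos [0.3345 0.3806 0.2465] F [-0.3  1.   0.9] M [-0.02  0.18  0.02] w 0.999
jaw yaw deg -78.43 x axis [-0.0023  0.0029 -1.    ] q [-1.188e+00  2.000e-03  2.900e-01  1.791e+00 -4.000e-03  1.348e+00
 -2.266e+00]
scene [{'centre': [0.3766, -0.2885, 0.0288], 'conf': 0.76}, {'centre': [0.3863, -0.176, 0.0256], 'conf': 0.71}, {'centre': [0.5132, 0.2183, 0.0972], 'conf': 0.58}] [{'centre': [0.5119, 0.2189, 0.1004], 'conf': 0.69}]
grip top z 0.1428910479354502 ((513.4849243164062, 219.48764038085938), (59.910091400146484, 22.768795013427734), 11.17764663696289)
flange top 0.10778191341152232 529
rim 0.09992389004023905
tilt [0.00935672 0.02291572]
top [{'centre': [0.3832, -0.2832, 0.0276], 'conf': 0.91}, {'centre': [0.4267, -0.0028, -0.003], 'conf': 0.65}, {'centre': [0.5107, 0.2164, 0.1005], 'conf': 0.59}] [{'centre': [0.5085, 0.2146, 0.1017], 'conf': 0.93}]
grip top z 0.14201630602990722 ((511.2453918457031, 216.25355529785156), (60.2728271484375, 23.594093322753906), 11.218576431274414)
flange top 0.10660976594073607 468
rim 0.0982970185266201
tilt [ 0.00491687 -0.00677951]
```

View pics/scene6.png

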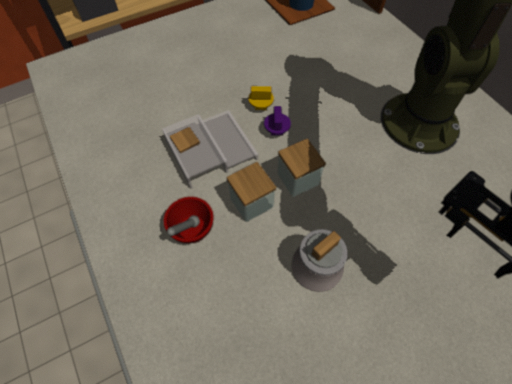

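View pics/top6.png

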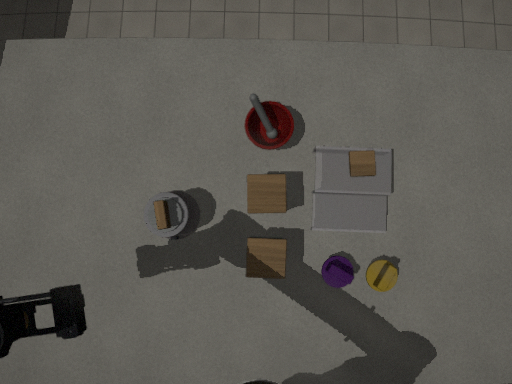

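Both pictures show the carrier seated in the mill, at scene px (325,250) and top px (168,215). The flange top is 8 mm above the rim, so it is flush. It is centred within about 1 mm, the gripper is clear, and nothing else has moved. I hand it in.

```bash
python3 -c "
from bench import job
print(job.close_job())"
```

```text
the job is handed in; nothing more can be done
None
```

The carrier is seated in the spice mill with its flange on the rim and released, and the job is handed in at about 13 s of the 67 s allowed. I picked it up by its bamboo grip and lined the foot up with the socket angle seen in the camera pictures (about 11°). It dropped in on the first try, so I didn't need to turn it under pressure. I lowered it in small steps until the flange met the rim with about 7 N, then opened the gripper and moved clear.

**Last checks:**
- **Height:** both cameras put the flange top about 8 mm above the rim, which is the flange's own thickness, so it sits flush.
- **Centring:** in each camera the grip's centre is within about 1 mm of where that camera sees the mouth's centre. The two cameras' absolute positions differ by about 2–3 mm.
- **Upright:** the plane fitted to the flange tilts by about 0.01 rad in the top camera and 0.025 rad in the scene camera. The limit is 0.06 rad, and the difference looks like depth noise.
- **Other objects:** by eye, the jars, mortar, spare lid and the purple and yellow look-alikes are where they were at the start.

Two of my image fits were unreliable and I did not use them: one for the socket outline in the scene camera, and one for the flange edge when it was just above the mouth. I measured the socket angle from its edges instead, and placed the carrier from the earlier flange fit and the mill fits.

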